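Set the gallery lamp's locking dimmer dial

ROBOT

A 6-joint arm with a two-finger parallel gripper is mounted at the origin on the work surface. World frame = base frame: x ahead of the robot, y to its left, z up, the work surface at z = 0. Lengths are in m, angles in rad, forces in N, time in s.
With the tool pointing down it reaches from about 0.325 to 0.9 m from the base axis. Payload 3.5 kg.
Tool frame: the origin (TCP) lies midway between the tips of the shut fingers; the grasp point (between the pads) lies 19 mm behind it (r.grasp_offset is the distance from the TCP to the grasp point, in m); z points along the fingers, y is the direction in which the jaws open and shut (so a half turn about z gives the same grasp; the last joint's range is limited). The gripper opens to 85 mm and grips with 20 to 120 N. Pads are 22 mm wide; open, the fingers measure 114 mm over their backs; the gripper's body (76 mm by 85 mm) begins 54 mm behind the grasp point. The pads swing forward as they close: fully open they stand 13 mm farther back than shut.
Start: joints at [-1.251, 0.276, -0.026, 1.268, 0, 1.467], TCP at [0.256, -0.57, 0.231] pointing down, gripper open.
Joint ranges: [-3.12, 3.12], [-0.85, 1.88], [-1.08, 1.24], [-1.95, 2.15], [-1.57, 1.53], [-3.14, 3.14]. Speed limits (rad/s): [2.57, 2.57, 3.14, 3.14, 3.14, 3.14].

INTERFACE

Orientations are given as a unit quaternion [w, x, y, z].
In Python, from cell import r, eyes, ticket gives the robot as it stands. The module is installed in compiled form; this text tells all that it offers.
- The arm moves only by the tool apply_moves, never from a script. Its arguments are lists of equal length, an entry for each row: "linear": the shift along the tool's x, y, z in m, a list of three; "rotation": the turn, a rotation vector about the tool's x, y, z in rad, a list of three. A call has 1 to 8 rows; each row is the pose to reach, as a shift and turn from the pose commanded when the call began, along the tool's axes at that moment; what a row does not reach only later rows make up. A row lasts 1/8 s, in which the tool goes at most 62.5 mm and 10.7 degrees, less where a joint would pass 70% of its speed; a pose out of reach is approached as far as the arm can. A call with a gripper value outside its range is refused whole. "gripper" is the opening in per cent of the stroke, from 0 (shut) to 100 (fully open), set as the call begins (left out, the last holds). The fingers move at their own pace and stop on an object; "grip_force" is the grip in N (left out, the last holds). Time passes only in rows, so rows that repeat a pose let the fingers close. It gives the time, the measured TCP pose, the force and the opening at its end, in the units of the state.
- r.get_state(): the state, without advancing time (a new reading comes with each control period).
- eyes.capture(name): name is "side" or "top" or "wrist"; returns the picture (420x560x3 uint8, blue, green, red); there is no depth.
- eyes.get_calibration(name): a dict with "vfov" (degrees; the focal length in pixels is half the picture's height over the tangent of half this angle, whatever the lens; pixels are square), "cx", "cy" (the principal point, pixels), "eye" and "attitude" of the camera in the world. Camera axes: x right, y up, looking along -z (the intrinsics and any distortion apply to the point x, -y, -z); pixel columns grow to the right and rows downward; lengths in m; the calibration is good to about 2 mm. A picture is of the moment at which its call begins: read the wrist's pose just before it. get_calibration takes no time and is no camera call; for the wrist camera it gives the pose at the moment of the call.
- ticket.hand_in(): hands the job in, once; it reports no verdict.
The state is a dict: "time_s": time; "q": joint angles; "qd": joint speeds; "tau": joint torques, N m; "eef_pos": TCP position; "tool_rot": TCP orientation; "ft_force": force on the tool from outside, world axes, zero at the start; "wrist_torque": the same for the moment, N m; "gripper_width": finger opening in m.
Only numpy, scipy, OpenCV 4.12 (cv2) and the standard library are available. Lean on these libraries where they do the work, as an engineer would, in place of code of your own. Each camera call takes 0.05 s, during which the arm holds its last target. There are 200 camera calls.

TASK

The bare-bulb lamp on the marble base is locked off: pull its dimmer knob straight up until it comes free, turn it clockwise (seen from above) into the engraved band, and find by feel the one spot in the band where it will go back down, then push it fully home there and let go. Do it gently, without ever forcing the lock, and do not disturb the other things on the table.

Things in the scene. Friction and masses are not known exactly. Their poses are not given: they have to be found in the camera images.
- lamp: The lamp, fixed to the table: white marble slab 150 x 300 mm, 58 mm high. Origin on the table directly below the knob's axis; z up. The slab reaches from -75 to 75 mm in the lamp's x and from -65 to 235 mm in its y. A round aluminium dial plate, 110 mm wide, lies round the knob's axis, its top 64 mm above the table. At y = +175 mm stand the lamp holder and its 74 mm globe bulb, in all 258 mm high.
- knob_grip (a point): Point on the knob's axis, in the middle of the height of its grip bar where it is best taken, 89 mm above the table when the knob is home; it rises and turns with the knob (its x axis runs along the bar, away from the pointer). The knob is a black upright bar 46 mm long, 15 mm thick, its flat sides from 68 to 100 mm above the table when home; a thin 8 mm nose at one end is its pointer. There is only a slim stem below the bar, and nothing beside it but the dial plate.
- pointer (a point): Tip of the knob's pointer nose, 30.5 mm from the axis; when the knob is locked it points along the lamp's -x.
- locked_mark (a point): Single engraved tick on the dial plate (45 mm from the axis, 64 mm above the table) where the pointer stands when locked off.
- band_start (a point): Beginning of the engraved band on the dial plate, 0.72 rad clockwise (from above) of the locked mark, 45 mm from the axis. The band is a curved row of fine ticks with a longer tick at each end.
- band_end (a point): End of the engraved band, 1.32 rad clockwise of the locked mark.
- knob_pull (a joint): How far the knob is pulled out (up), m: 0 is fully home, 0.010 is the stop. It has no spring: about 3 N of friction holds it where it is left, so it must be pulled and pushed. The knob is locked against turning (about 0.05 rad of play) below about 5 mm and free to turn above about 6 mm. Away from a notch, pushing it down stops at 4 to 5 mm, giving only a few tenths of a mm under load.
- knob_turn (a joint): How far the knob is turned clockwise seen from above, rad: 0 locked off, stop at 1.55. It turns with about 0.03 N m of friction. There is one other notch, somewhere in 0.78 to 1.26 rad (different each time, not visible); the knob drops in only within about 0.05 rad of it, and goes fully home there; if it enters off-centre, the wall of the notch bears on it sideways as a twist against the grip.
- latch_pin: The small steel pin, 4 mm thick, hidden under the knob, that locks it; it is fixed to the knob, 19 mm from its axis on the pointer's side. Its origin is at dial plate height when home. Pressing the knob down away from a notch, or turning it while locked, loads this pin; it is damaged above 25 N.
- cup_a: a small plain steel cup, 60 mm wide, 75 mm high, near the lamp; origin under its middle. A bystander.
- cup_b: another such steel cup, near the lamp; origin under its middle. A bystander.
- dish: a shallow brass bowl, 90 mm wide, 25 mm high, near the lamp; origin under its middle. A bystander.
- vase: a round black vase, 140 mm wide, 135 mm high; origin under its middle. A bystander.
- books: a stack of two thin catalogues, 200 x 260 x 34 mm; origin under its middle. A bystander.
- stone: a small stone figure of two round lumps on a wooden foot, about 130 mm high; origin under its middle. A bystander.
- spare_box: a plain cardboard bulb carton, 85 x 85 x 120 mm; origin under its middle. A bystander.

How it is judged:
By the outcome, as a careful person would: the job done as asked, in the order asked, and still so for the second after the job is handed in, with the robot touching nothing.
It also fails if it takes over 64 s, if anything falls off the work surface, if the arm or the gripper's body presses on something with over 40 N, if the wrist force passes 120 N, or if a joint passes its speed limit or range.

## Working session

There is one attempt and no reset: what is moved stays moved. The work goes in short steps, Python scripts to look and compute and a tool call to move; the robot and the scene stay as the last step left them, time stands still between calls to the robot, and variables do not carry over. Pictures are saved under pics/ and viewed, on a budget of 10 in all, crops included, one or two more only if the job needs it, and the job is handed in when it is done.

Besides the shell and the picture viewer there is one more tool, called as name(argument=value, ...), one argument or row to a line, values as JSON. apply_moves: Moves the arm, as the interface text tells. Its arguments: {"type":"object","properties":{"linear":{"type":"array","items":{"type":"array","items":{"type":"number"}}},"rotation":{"type":"array","items":{"type":"array","items":{"type":"number"}}},"gripper":{"type":"number"},"grip_force":{"type":"number"}},"required":["linear","rotation"]}

```bash
mkdir -p pics
cat > h.py <<'E'
import numpy as np, cv2
from scipy.spatial.transform import Rotation as R
from cell import r, eyes, ticket
def att(c):
    a=np.array(c["attitude"],float)
    return a if a.shape==(3,3) else R.from_quat(a,scalar_first=True).as_matrix()
def ray(c,u,v):
    f=210/np.tan(np.radians(c["vfov"])/2)
    return np.array(c["eye"]),att(c)@np.array([(u-c["cx"])/f,-(v-c["cy"])/f,-1])
def onz(c,u,v,z):
    e,d=ray(c,u,v); return e+d*(z-e[2])/d[2]
def proj(c,p):
    f=210/np.tan(np.radians(c["vfov"])/2)
    q=att(c).T@(np.array(p)-np.array(c["eye"])); return c["cx"]+f*q[0]/-q[2], c["cy"]-f*q[1]/-q[2]
E
python3 - <<'E'
from h import *
for n in("top","side","wrist"):
    print(n,eyes.get_calibration(n))
a=eyes.capture("top");cv2.imwrite("pics/top0.png",a)
b=eyes.capture("side");cv2.imwrite("pics/side0.png",b)
print(r.get_state())
E
```

```text
top {'vfov': 47.831879248985835, 'cx': 277.11187956193214, 'cy': 210.8839849370471, 'eye': array([0.42623703, 0.01631646, 1.37782641]), 'attitude': array([-0.69997345, -0.0277459 ,  0.02992537,  0.71300197])}
side {'vfov': 46.361029581709786, 'cx': 277.04017638944333, 'cy': 213.07923279791086, 'eye': array([ 0.38786218, -1.14131343,  1.26843606]), 'attitude': array([ 0.92571646,  0.37112119, -0.01822415, -0.07061146])}
wrist {'vfov': 71.82115933914392, 'cx': 281.7658190796749, 'cy': 207.76309556336096, 'eye': array([ 0.31991815, -0.54173619,  0.37215818]), 'attitude': array([ 0.83151247, -0.11565508,  0.07614691, -0.53797078])}
{'time_s': 0.1, 'q': array([-1.25136998e+00,  2.77057512e-01, -2.77685429e-02,  1.26799041e+00,
        8.89582743e-06,  1.46738427e+00]), 'qd': array([-2.78542733e-04, -1.34217505e-03,  2.17343756e-03,  6.47100367e-06,
        1.66698684e-04, -4.94309207e-04]), 'tau': array([ 4.39146897e-04, -4.46707392e+01,  2.96128607e+01,  8.45591450e-03,
       -4.52360155e-05,  2.96040206e-06]), 'eef_pos': array([ 0.25623014, -0.5692797 ,  0.23025947]), 'tool_rot': array([-1.00466193e-03,  9.77733586e-01,  2.09847599e-01, -1.04460607e-04]), 'ft_force': array([-0.75653239,  0.1175868 ,  0.02693042]), 'wrist_torque': array([0.02473   , 0.00874891, 0.00132288]), 'gripper_width': 0.08533283097025741}
```

View pics/top0.png

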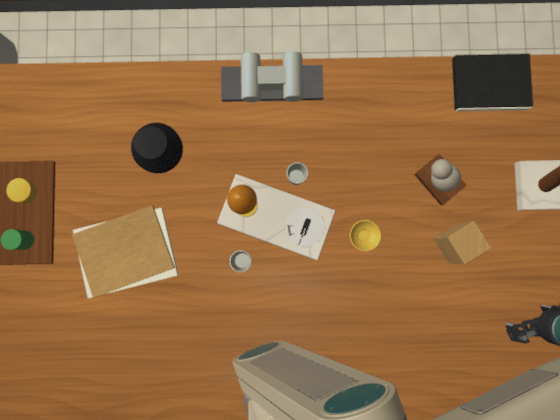

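View pics/side0.png

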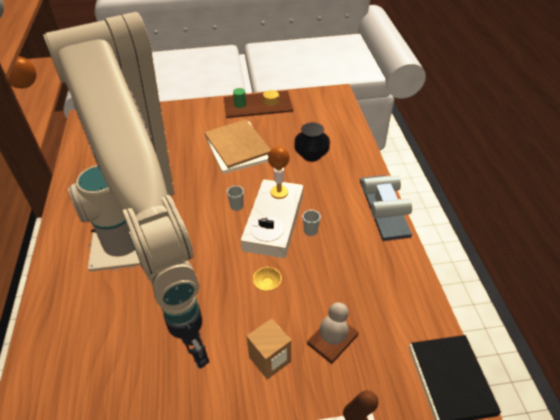

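The top view shows the marble slab with corners near (236,176), (334,212), (319,258) and (219,222). The knob is near (306,228), the globe at (242,199), the cups at (297,173) and (240,261), and the dish at (365,236).

Run:
```python
from h import *
c=eyes.get_calibration("top")
P=[onz(c,*p,.058)[:2] for p in[(236,176),(334,212),(319,258),(219,222)]]
print(np.round(P,4),[np.linalg.norm(P[i]-P[i-1]) for i in range(4)])
print("knob",onz(c,306,228,.09))
for n,p,z in[("a",(297,173),.07),("b",(240,261),.07),("dish",(365,236),.02),("bulb",(242,199),.22)]: print(n,onz(c,*p,z))
a=cv2.imread("pics/top0.png")[185:275,245:365]
cv2.imwrite("pics/topc.png",cv2.resize(a,None,fx=6,fy=6,interpolation=cv2.INTER_CUBIC))
```

```text
[[ 0.6347  0.125 ]
 [ 0.5281 -0.1478]
 [ 0.4008 -0.1025]
 [ 0.506   0.1739]] [np.float64(0.13767503559405736), np.float64(0.2929036398737756), np.float64(0.13502611611262308), np.float64(0.29578152841731087)]
knob [ 0.48333097 -0.0663598   0.09      ]
a [ 0.63812575 -0.04614619  0.07      ]
b [0.39690457 0.11577082 0.07      ]
dish [ 0.46038867 -0.23939315  0.02      ]
bulb [0.55175312 0.09760852 0.22      ]
```

View pics/topc.png

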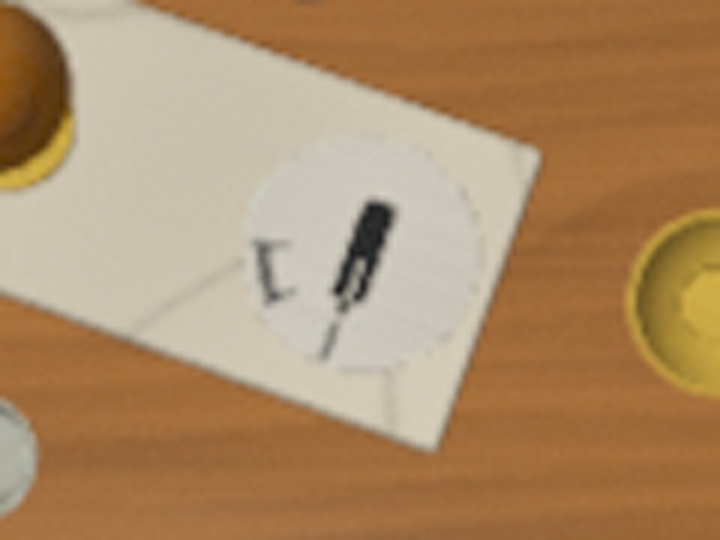

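```bash
cat >> h.py <<'E'
def Q(yaw): # tool down, tool x at yaw
    return R.from_matrix(np.array([[np.cos(yaw),np.sin(yaw),0],[np.sin(yaw),-np.cos(yaw),0],[0,0,-1]]))
def rel(p,yaw):
    s=r.get_state(); T=R.from_quat(s["tool_rot"],scalar_first=True)
    print("lin",np.round(T.inv().apply(np.array(p)-s["eef_pos"]),4),"rot",np.round((T.inv()*Q(yaw)).as_rotvec(),4))
def st():
    s=r.get_state(); T=R.from_quat(s["tool_rot"],scalar_first=True).as_matrix()
    print("t",s["time_s"],"p",np.round(s["eef_pos"],4),"yaw",round(np.degrees(np.arctan2(T[1,0],T[0,0])),2),"z",np.round(T[:,2],4),"F",np.round(s["ft_force"],2),"M",np.round(s["wrist_torque"],3),"w",s["gripper_width"],"q",np.round(s["q"],3))
E
python3 - <<'E'
from h import *
c=eyes.get_calibration("top")
print(onz(c,305.3,227,.064)); st()
rel([.484,-.067,.22],np.radians(158.7))
E
```

```text
[ 0.48729622 -0.06615079  0.064     ]
t 0.1 p [ 0.2562 -0.5693  0.2303] yaw 24.23 z [-6.0e-04  1.9e-03 -1.0e+00] F [-0.76  0.12  0.03] M [0.025 0.009 0.001] w 0.08533283097025741 q [-1.251  0.277 -0.028  1.268  0.     1.467]
lin [ 0.4138 -0.3646  0.0111] rot [-7.000e-04 -2.500e-03 -2.347e+00]
```

apply_moves(
  linear=[
    [0.415,-0.365,0.01],
    [0.415,-0.365,0.01],
    [0.415,-0.365,0.01],
    [0.415,-0.365,0.01],
    [0.415,-0.365,0.01],
    [0.415,-0.365,0.01],
    [0.415,-0.365,0.01],
    [0.415,-0.365,0.01],
  ],
  rotation=[
    [0,0,-2.347],
    [0,0,-2.347],
    [0,0,-2.347],
    [0,0,-2.347],
    [0,0,-2.347],
    [0,0,-2.347],
    [0,0,-2.347],
    [0,0,-2.347],
  ],
)

```text
time_s: 1.1
eef_pos: [0.4636, -0.1128, 0.222]
tool_rot: [0.0, 0.57, 0.822, -0.0]
ft_force: [0.5, -0.1, -0.3]
gripper_width: 0.0855
```

Run:
```python
from h import *
st(); rel([.485,-.067,.22],np.radians(158.7))
```

```text
t 1.1 p [ 0.4636 -0.1128  0.222 ] yaw 110.51 z [ 0.e+00 -1.e-04 -1.e+00] F [ 0.47 -0.05 -0.32] M [-0.008 -0.123  0.034] w 0.08553429669592003 q [-0.374  0.018 -0.349  1.204 -0.     0.838]
lin [0.0354 0.0361 0.002 ] rot [-0.000e+00  1.000e-04 -8.411e-01]
```

apply_moves(
  linear=[
    [0.035,0.036,0.002],
    [0.035,0.036,0.002],
    [0.035,0.036,0.002],
    [0.035,0.036,0.002],
    [0.035,0.036,0.002],
    [0.035,0.036,0.002],
    [0.035,0.036,0.002],
  ],
  rotation=[
    [0,0,-0.84],
    [0,0,-0.84],
    [0,0,-0.84],
    [0,0,-0.84],
    [0,0,-0.84],
    [0,0,-0.84],
    [0,0,-0.84],
  ],
)

```text
time_s: 1.98
eef_pos: [0.4848, -0.0696, 0.22]
tool_rot: [-0.0, 0.189, 0.982, 0.0]
ft_force: [0.3, -0.3, -0.2]
gripper_width: 0.0852
```

Run:
```python
from h import *
st(); c=eyes.get_calibration("wrist"); print(c)
a=eyes.capture("wrist"); st()
for p in([.487,-.066,.064],[.487,-.066,.1]): print(proj(c,p))
cv2.imwrite("pics/w1.png",a)
```

```text
t 1.975 p [ 0.4848 -0.0696  0.22  ] yaw 158.22 z [-5.e-04  1.e-04 -1.e+00] F [ 0.28 -0.33 -0.22] M [ 0.03  -0.037 -0.038] w 0.08523411679594782 q [-0.275  0.043 -0.327  1.201 -0.     0.106]
{'vfov': 71.82115933914392, 'cx': 281.7658190796749, 'cy': 207.76309556336096, 'eye': array([ 0.42000953, -0.04451838,  0.36205559]), 'attitude': array([ 0.82017551, -0.11493979, -0.0780408 ,  0.55498704])}
t 2.025 p [ 0.4849 -0.0696  0.2201] yaw 158.23 z [-4.e-04  1.e-04 -1.e+00] F [-0.13  0.03 -1.  ] M [0.004 0.032 0.023] w 0.08566756447493672 q [-0.275  0.043 -0.327  1.201  0.     0.105]
(np.float64(286.3507479772455), np.float64(193.96902712024047))
(np.float64(286.9524699151833), np.float64(202.7992701755133))
```

View pics/w1.png

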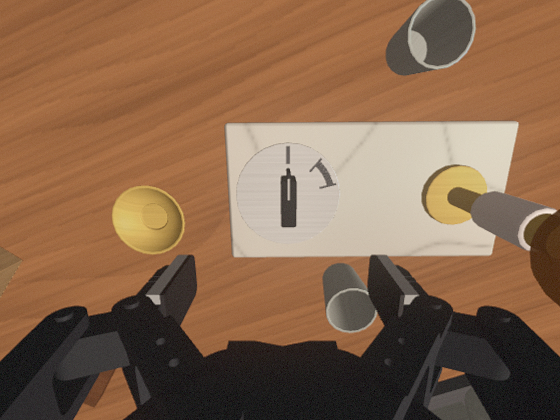

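The wrist view shows the dial centre at about (288,193), and the bar runs from about (288,175) to (288.5,227). The slab corners are at (226,123), (518,122), (492,256) and (233,257).

Run:
```python
from h import *
c=eyes.get_calibration("wrist")
P=[onz(c,*p,.058)[:2] for p in[(226,123),(518,122),(492,256),(233,257)]]
print(np.round(P,4),[round(np.linalg.norm(P[i]-P[i-1]),4) for i in range(4)])
for i,j in((0,1),(3,2),(1,2),(0,3)): d=P[j]-P[i]; print(np.degrees(np.arctan2(d[1],d[0])))
print("dial",onz(c,288,193,.064))
# knob axis from corners: near short edge at y=-65, middle x
g=cv2.cvtColor(cv2.imread("pics/w1.png"),cv2.COLOR_BGR2GRAY)
s=g[165:240,270:310]; ys,xs=np.where(s<75); xs=xs+270;ys=ys+165
print(len(xs),xs.min(),xs.max(),ys.min(),ys.max())
for y in range(165,235,4):
    k=np.where(g[y,270:310]<75)[0]+270; print(y,(k.min(),k.max()) if len(k) else None,end=" ")
a=onz(c,288.5,175,.1);b=onz(c,288.5,227,.1);print("\nbar",a,b,(a+b)/2,np.linalg.norm(a-b))
cc=g[140:246,235:342]
m=cv2.HoughCircles(cv2.GaussianBlur(g,(3,3),0),cv2.HOUGH_GRADIENT,1.5,50,param1=100,param2=30,minRadius=40,maxRadius=60);print(m)
```

```text
[[ 0.3977 -0.0959]
 [ 0.506   0.1772]
 [ 0.6439  0.1255]
 [ 0.5347 -0.1505]] [np.float64(0.1475), np.float64(0.2938), np.float64(0.1473), np.float64(0.2968)]
68.37607448075063
68.41708076398044
-20.55485838335431
-21.72751746083571
dial [ 0.48676948 -0.06403864  0.064     ]
644 281 295 169 226
165 None 169 (np.int64(287), np.int64(289)) 173 (np.int64(287), np.int64(289)) 177 (np.int64(282), np.int64(294)) 181 (np.int64(281), np.int64(295)) 185 (np.int64(282), np.int64(295)) 189 (np.int64(282), np.int64(295)) 193 (np.int64(282), np.int64(295)) 197 (np.int64(282), np.int64(295)) 201 (np.int64(282), np.int64(295)) 205 (np.int64(282), np.int64(295)) 209 (np.int64(282), np.int64(295)) 213 (np.int64(282), np.int64(295)) 217 (np.int64(282), np.int64(295)) 221 (np.int64(282), np.int64(295)) 225 (np.int64(282), np.int64(295)) 229 None 233 None 
bar [ 0.46323991 -0.05511036  0.1       ] [ 0.50998061 -0.07347123  0.1       ] [ 0.48661026 -0.0642908   0.1       ] 0.05021767487031077
[[[140.25 228.75  42.25]
  [284.25 191.25  48.4 ]
  [431.25  24.75  41.2 ]
  [468.75 209.25  45.7 ]
  [486.75 359.25  52.45]
  [ 75.75 348.75  44.2 ]
  [380.25 300.75  40.9 ]]]
```

Run:
```python
from h import *
st(); rel([.4867,-.0642,.072],np.radians(158.4))
```

```text
t 2.025 p [ 0.4849 -0.0696  0.2201] yaw 158.23 z [-4.e-04  1.e-04 -1.e+00] F [-0.13  0.03 -1.  ] M [0.004 0.032 0.023] w 0.08566756447493672 q [-0.275  0.043 -0.327  1.201  0.     0.105]
lin [0.0002 0.0057 0.1481] rot [-0.     -0.0004 -0.0029]
```

apply_moves(
  linear=[
    [0,0.0055,0.03],
    [0,0.0055,0.06],
    [0,0.0055,0.09],
    [0,0.0055,0.11],
    [0,0.0055,0.11],
  ],
  rotation=[
    [0,0,-0.003],
    [0,0,-0.003],
    [0,0,-0.003],
    [0,0,-0.003],
    [0,0,-0.003],
  ],
  gripper=60,
)

```text
time_s: 2.65
eef_pos: [0.4853, -0.0641, 0.1086]
tool_rot: [-0.002, 0.187, 0.982, 0.0]
ft_force: [0.9, 0.2, 0.4]
gripper_width: 0.0515
```

Run:
```python
from h import *
st(); rel([.4867,-.0642,.072],np.radians(158.4))
c=eyes.get_calibration("wrist")
a=eyes.capture("wrist")
for d in(0,1):print(proj(c,[.4867-.0214*d,-.0642+.0085*d,.1]))
cv2.imwrite("pics/w2.png",a)
```

```text
t 2.65 p [ 0.4853 -0.0641  0.1086] yaw 158.43 z [-0.0041  0.0011 -1.    ] F [0.89 0.22 0.41] M [ 0.009  0.056 -0.008] w 0.051473638520936255 q [-0.263  0.142 -0.471  0.962 -0.     0.113]
lin [-0.0015  0.0004  0.0366] rot [-0.0005 -0.0042  0.0005]
(np.float64(283.82991530454433), np.float64(254.82722075145034))
(np.float64(283.94672494341546), np.float64(216.03722278410243))
```

View pics/w2.png

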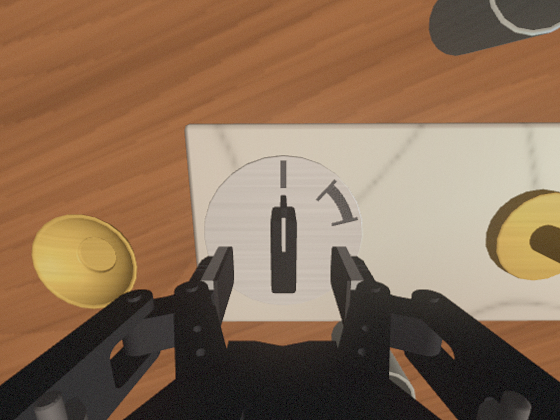

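The close view shows the bar centred on column 284, spanning rows 206–293. The jaws sit evenly either side of it, at columns 228 and 335. The locked tick is at (283,161–188) and the dial's far edge is at (283,155). I'll check the axis position along the bar against these.

Run:
```python
from h import *
c=eyes.get_calibration("wrist"); u=np.array([np.cos(np.radians(158.4)),np.sin(np.radians(158.4))]); O=np.array([.4867,-.0642])
for n,p,z,e in[("edge",(283,155),.064,55),("left",(205,232),.064,0),("right",(361,232),.064,0),("tick",(283,174.5),.064,45),("slabL",(240,125),.058,75),("slabN",(440,320),.058,-75),("barfar",(284,206),.1,23),("nose",(284,195),.1,30.5),("nose90",(284,195),.09,30.5),("barnear",(284,293),.1,-23)]:
    d=onz(c,*p,z)[:2]-O; print(n,round(1e3*d@u,1),"exp",e,"lat",round(1e3*(d@[u[1],-u[0]]),1))
```

```text
edge 51.0 exp 55 lat -0.2
left -1.5 exp 0 lat -54.0
right -1.6 exp 0 lat 53.7
tick 38.4 exp 45 lat -0.2
slabL 69.5 exp 75 lat -27.9
slabN -77.2 exp -75 lat 122.7
barfar 27.1 exp 23 lat 0.2
nose 33.2 exp 30.5 lat 0.2
nose90 30.9 exp 30.5 lat 0.3
barnear -26.6 exp -23 lat 0.3
```

Run:
```python
from h import *
st(); rel([.488,-.0645,.072],np.radians(158.4))
```

```text
t 2.7 p [ 0.4865 -0.0644  0.1099] yaw 158.44 z [-1.5e-03  4.0e-04 -1.0e+00] F [-0.1  -0.05  0.36] M [-0.011  0.047 -0.045] w 0.051389557723436896 q [-0.263  0.141 -0.469  0.962  0.     0.113]
lin [-0.0015  0.0004  0.0379] rot [-0.0002 -0.0015  0.0007]
```

apply_moves(
  linear=[
    [-0.0015,0,0.015],
    [-0.0015,0,0.03],
    [-0.0015,0,0.038],
    [-0.0015,0,0.038],
    [-0.0015,0,0.038],
  ],
  rotation=[
    [0,0,0],
    [0,0,0],
    [0,0,0],
    [0,0,0],
    [0,0,0],
  ],
  gripper=35,
)

```text
time_s: 3.32
eef_pos: [0.4887, -0.0651, 0.0724]
tool_rot: [0.0, 0.187, 0.982, -0.0]
ft_force: [0.2, -0.0, -0.1]
gripper_width: 0.0299
```

Run:
```python
from h import *
st()
```

```text
t 3.325 p [ 0.4887 -0.0651  0.0724] yaw 158.47 z [ 3.e-04 -1.e-04 -1.e+00] F [ 0.22 -0.03 -0.11] M [-0.05   0.016 -0.11 ] w 0.029941948738071728 q [-0.264  0.188 -0.506  0.876  0.     0.112]
```

apply_moves(
  linear=[
    [0,0,0],
    [0,0,0],
    [0,0,0],
    [0,0,0],
    [0,0,0],
    [0,0,0],
  ],
  rotation=[
    [0,0,0],
    [0,0,0],
    [0,0,0],
    [0,0,0],
    [0,0,0],
    [0,0,0],
  ],
  gripper=0,
  grip_force=30,
)

```text
time_s: 4.08
eef_pos: [0.4891, -0.0648, 0.0729]
tool_rot: [0.001, 0.187, 0.982, 0.0]
ft_force: [0.1, 2.7, 5.5]
gripper_width: 0.0143
```

Run:
```python
from h import *
st()
```

```text
t 4.075 p [ 0.4891 -0.0648  0.0729] yaw 158.48 z [ 1.4e-03  6.0e-04 -1.0e+00] F [0.06 2.73 5.5 ] M [ 0.62  -0.084  0.045] w 0.014303592098004397 q [-0.263  0.188 -0.505  0.877  0.001  0.112]
```

apply_moves(
  linear=[
    [0,0,-0.001],
    [0,0,-0.002],
    [0,0,-0.003],
    [0,0,-0.004],
    [0,0,-0.004],
  ],
  rotation=[
    [0,0,0],
    [0,0,0],
    [0,0,0],
    [0,0,0],
    [0,0,0],
  ],
)

```text
time_s: 4.7
eef_pos: [0.489, -0.0648, 0.076]
tool_rot: [0.0, 0.187, 0.982, 0.0]
ft_force: [3.6, 3.8, -2.5]
gripper_width: 0.0147
```

Run:
```python
from h import *
st()
```

```text
t 4.7 p [ 0.489  -0.0648  0.076 ] yaw 158.48 z [ 1.1e-03  7.0e-04 -1.0e+00] F [ 3.6   3.78 -2.52] M [ 0.547 -0.9   -0.003] w 0.014691467498642152 q [-0.263  0.184 -0.502  0.884  0.001  0.112]
```

apply_moves(
  linear=[
    [0,0,-0.001],
    [0,0,-0.002],
    [0,0,-0.003],
    [0,0,-0.004],
    [0,0,-0.005],
    [0,0,-0.005],
  ],
  rotation=[
    [0,0,0],
    [0,0,0],
    [0,0,0],
    [0,0,0],
    [0,0,0],
    [0,0,0],
  ],
)

```text
time_s: 5.45
eef_pos: [0.489, -0.0648, 0.081]
tool_rot: [0.0, 0.187, 0.982, 0.0]
ft_force: [4.6, 2.3, -3.3]
gripper_width: 0.0145
```

Run:
```python
from h import *
st()
a=eyes.capture("wrist")
cv2.imwrite("pics/w3.png",a)
```

```text
t 5.45 p [ 0.489  -0.0648  0.081 ] yaw 158.48 z [ 1.1e-03  7.0e-04 -1.0e+00] F [ 4.63  2.27 -3.33] M [ 0.591 -0.868  0.064] w 0.014543512566067791 q [-0.263  0.178 -0.497  0.895  0.001  0.112]
```

apply_moves(
  linear=[
    [0,0,0],
    [0,0,0],
    [0,0,0],
    [0,0,0],
  ],
  rotation=[
    [0,0,0.03],
    [0,0,0.06],
    [0,0,0.1],
    [0,0,0.1],
  ],
)

```text
time_s: 6.0
eef_pos: [0.489, -0.0648, 0.081]
tool_rot: [0.0, 0.236, 0.972, 0.0]
ft_force: [4.7, 3.5, -3.5]
gripper_width: 0.0143
```

Run:
```python
from h import *
st()
```

```text
t 6.0 p [ 0.489  -0.0648  0.081 ] yaw 152.72 z [ 1.1e-03  7.0e-04 -1.0e+00] F [ 4.7   3.47 -3.46] M [ 0.65  -0.837 -0.067] w 0.01432933643523902 q [-0.264  0.178 -0.497  0.895  0.001  0.213]
```

apply_moves(
  linear=[
    [0,0,0],
    [0,0,0],
    [0,0,0],
    [0,0,0],
    [0,0,0],
    [0,0,0],
    [0,0,0],
    [0,0,0],
  ],
  rotation=[
    [0,0,0.09],
    [0,0,0.18],
    [0,0,0.27],
    [0,0,0.36],
    [0,0,0.45],
    [0,0,0.54],
    [0,0,0.62],
    [0,0,0.62],
  ],
)

```text
time_s: 7.0
eef_pos: [0.489, -0.0648, 0.081]
tool_rot: [0.0, 0.521, 0.854, 0.001]
ft_force: [4.1, 3.7, -3.0]
gripper_width: 0.0143
```

Run:
```python
from h import *
st()
a=eyes.capture("wrist")
cv2.imwrite("pics/w4.png",a)
```

```text
t 7.0 p [ 0.489  -0.0648  0.081 ] yaw 117.19 z [ 1.1e-03  8.0e-04 -1.0e+00] F [ 4.14  3.68 -2.99] M [ 0.663 -0.837 -0.009] w 0.014339178296654235 q [-0.263  0.178 -0.497  0.895  0.001  0.833]
```

View pics/w4.png

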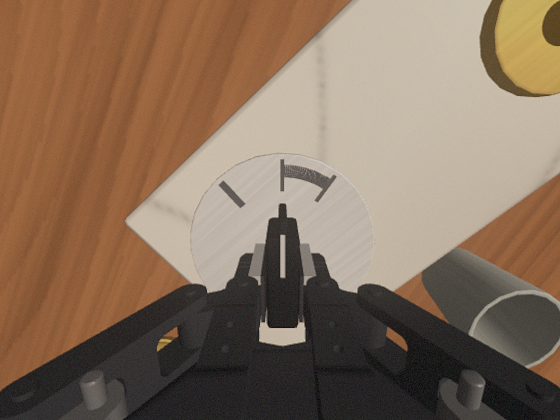

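Knob has risen about 8 mm, and the pointer now stands at the band start (tick at (283,160–190), nose at (283,208)). Next come gentle probes.

apply_moves(
  linear=[
    [0,0,0],
    [0,0,0],
    [0,0,0.0015],
    [0,0,0.003],
    [0,0,0.004],
    [0,0,0.0045],
    [0,0,0.005],
    [0,0,0.005],
  ],
  rotation=[
    [0,0,0.06],
    [0,0,0.1],
    [0,0,0.1],
    [0,0,0.1],
    [0,0,0.1],
    [0,0,0.1],
    [0,0,0.1],
    [0,0,0.1],
  ],
)

```text
time_s: 8.05
eef_pos: [0.489, -0.0648, 0.0765]
tool_rot: [0.0, 0.563, 0.827, 0.001]
ft_force: [4.3, 4.7, 1.4]
gripper_width: 0.0143
```

Run:
```python
from h import *
st()
```

```text
t 8.05 p [ 0.489  -0.0648  0.0765] yaw 111.52 z [ 1.2e-03  7.0e-04 -1.0e+00] F [4.25 4.75 1.43] M [ 0.901 -0.622 -0.08 ] w 0.01433602016366275 q [-0.263  0.183 -0.502  0.885  0.001  0.932]
```

apply_moves(
  linear=[
    [0,0,0.0004],
    [0,0,0.0008],
    [0,0,0.0008],
  ],
  rotation=[
    [0,0,0],
    [0,0,0],
    [0,0,0],
  ],
)

```text
time_s: 8.43
eef_pos: [0.489, -0.0648, 0.0757]
tool_rot: [0.0, 0.563, 0.827, 0.001]
ft_force: [4.6, 3.5, 2.2]
gripper_width: 0.0147
```

Run:
```python
from h import *
st()
```

```text
t 8.425 p [ 0.489  -0.0648  0.0757] yaw 111.52 z [ 1.2e-03  7.0e-04 -1.0e+00] F [4.63 3.53 2.23] M [ 0.9   -0.644 -0.025] w 0.014669544211999707 q [-0.263  0.184 -0.502  0.883  0.001  0.932]
```

apply_moves(
  linear=[
    [0,0,0.0004],
    [0,0,0.0008],
    [0,0,0.0008],
  ],
  rotation=[
    [0,0,0],
    [0,0,0],
    [0,0,0],
  ],
)

```text
time_s: 8.8
eef_pos: [0.489, -0.0648, 0.0749]
tool_rot: [0.0, 0.563, 0.827, 0.001]
ft_force: [2.9, 4.0, 2.0]
gripper_width: 0.0141
```

Run:
```python
from h import *
st()
```

```text
t 8.8 p [ 0.489  -0.0648  0.0749] yaw 111.52 z [ 1.2e-03  6.0e-04 -1.0e+00] F [2.89 3.95 1.96] M [ 0.901 -0.628 -0.036] w 0.014117105646205911 q [-0.263  0.185 -0.503  0.882  0.001  0.932]
```

apply_moves(
  linear=[
    [0,0,0.0005],
    [0,0,0.001],
    [0,0,0.001],
  ],
  rotation=[
    [0,0,0],
    [0,0,0],
    [0,0,0],
  ],
)

```text
time_s: 9.18
eef_pos: [0.489, -0.0648, 0.0739]
tool_rot: [0.0, 0.563, 0.827, 0.001]
ft_force: [3.7, 4.5, 1.3]
gripper_width: 0.0145
```

Run:
```python
from h import *
st()
a=eyes.capture("side"); cv2.imwrite("pics/s5.png",cv2.resize(a[190:260,225:315],None,fx=8,fy=8,interpolation=cv2.INTER_CUBIC))
```

```text
t 9.175 p [ 0.489  -0.0648  0.0739] yaw 111.52 z [ 1.2e-03  7.0e-04 -1.0e+00] F [3.73 4.46 1.27] M [ 0.897 -0.658 -0.038] w 0.014487084137185132 q [-0.263  0.186 -0.504  0.879  0.001  0.932]
```

apply_moves(
  linear=[
    [0,0,0.0004],
    [0,0,0.0008],
    [0,0,0.0012],
    [0,0,0.0012],
  ],
  rotation=[
    [0,0,0],
    [0,0,0],
    [0,0,0],
    [0,0,0],
  ],
)

```text
time_s: 9.72
eef_pos: [0.489, -0.0648, 0.0729]
tool_rot: [0.0, 0.563, 0.827, 0.001]
ft_force: [2.4, 4.5, 3.7]
gripper_width: 0.0144
```

Run:
```python
from h import *
st()
```

```text
t 9.725 p [ 0.489  -0.0648  0.0729] yaw 111.52 z [ 1.2e-03  7.0e-04 -1.0e+00] F [2.36 4.45 3.68] M [ 0.92  -0.591  0.055] w 0.014417283208161246 q [-0.263  0.188 -0.505  0.877  0.001  0.932]
```

apply_moves(
  linear=[
    [0,0,0.0004],
    [0,0,0.0008],
    [0,0,0.0008],
  ],
  rotation=[
    [0,0,0],
    [0,0,0],
    [0,0,0],
  ],
)

```text
time_s: 10.1
eef_pos: [0.4891, -0.0648, 0.0728]
tool_rot: [0.0, 0.563, 0.827, 0.001]
ft_force: [-0.0, 4.1, 8.2]
gripper_width: 0.0145
```

Run:
```python
from h import *
st()
```

```text
t 10.1 p [ 0.4891 -0.0648  0.0728] yaw 111.52 z [ 1.3e-03  6.0e-04 -1.0e+00] F [-0.    4.13  8.22] M [ 1.026 -0.156  0.002] w 0.014530716160642318 q [-0.263  0.188 -0.505  0.877  0.001  0.932]
```

Hard stop at 0.0728, the same height as the home position at the first grasp. Twist is about 0. Releasing now.

apply_moves(
  linear=[
    [0,0,0],
    [0,0,0],
    [0,0,0],
    [0,0,0],
    [0,0,0],
  ],
  rotation=[
    [0,0,0],
    [0,0,0],
    [0,0,0],
    [0,0,0],
    [0,0,0],
  ],
  gripper=50,
)

```text
time_s: 10.72
eef_pos: [0.4883, -0.0651, 0.0715]
tool_rot: [-0.0, 0.563, 0.827, -0.0]
ft_force: [-0.1, 0.7, -1.0]
gripper_width: 0.0425
```

apply_moves(
  linear=[
    [0,0,-0.01],
    [0,0,-0.03],
    [0,0,-0.06],
    [0,0,-0.1],
    [0,0,-0.13],
    [0,0,-0.15],
    [0,0,-0.15],
    [0,0,-0.15],
  ],
  rotation=[
    [0,0,0],
    [0,0,0],
    [0,0,0],
    [0,0,0],
    [0,0,0],
    [0,0,0],
    [0,0,0],
    [0,0,0],
  ],
)

```text
time_s: 11.72
eef_pos: [0.488, -0.0649, 0.2211]
tool_rot: [-0.0, 0.563, 0.827, -0.0]
ft_force: [0.1, -0.6, 0.1]
gripper_width: 0.0424
```

Run:
```python
from h import *
st()
c=eyes.get_calibration("wrist"); a=eyes.capture("wrist"); b=eyes.capture("side")
u,v=map(int,proj(c,[.488,-.0645,.08])); print(u,v)
A=cv2.resize(a[max(0,v-70):v+70,max(0,u-90):u+90],(520,404),interpolation=cv2.INTER_CUBIC)
cv2.imwrite("pics/f.png",np.vstack([A[:300],cv2.resize(b[200:250,226:313],(520,299),interpolation=cv2.INTER_CUBIC)]))
```

```text
t 11.725 p [ 0.488  -0.0649  0.2211] yaw 111.49 z [-9.e-04  2.e-04 -1.e+00] F [ 0.1  -0.57  0.07] M [-0.005 -0.028  0.013] w 0.042426983195500166 q [-0.264  0.047 -0.321  1.204 -0.     0.932]
282 195
```

View pics/f.png

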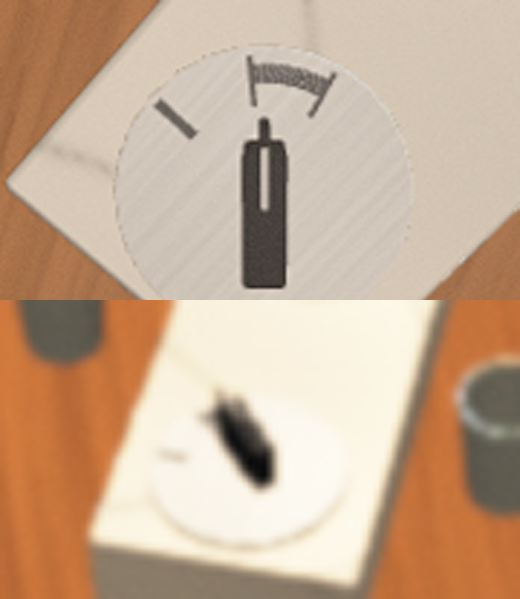

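The pointer is inside the band, just past its start. I'll check it is fully home by touching the knob's top with shut fingers; contact should come at z ≈ 0.100.

apply_moves(
  linear=[
    [0,0,0.03],
    [0,0,0.06],
    [0,0,0.09],
    [0,0,0.11],
    [0,0,0.116],
    [0,0,0.116],
    [0,0,0.116],
  ],
  rotation=[
    [0,0,0],
    [0,0,0],
    [0,0,0],
    [0,0,0],
    [0,0,0],
    [0,0,0],
    [0,0,0],
  ],
  gripper=0,
)

```text
time_s: 12.7
eef_pos: [0.4893, -0.0652, 0.1065]
tool_rot: [0.001, 0.563, 0.827, 0.0]
ft_force: [-0.3, -1.0, 0.1]
gripper_width: -0.0001
```

apply_moves(
  linear=[
    [0,0,0.001],
    [0,0,0.002],
    [0,0,0.003],
    [0,0,0.004],
    [0,0,0.0045],
    [0,0,0.005],
    [0,0,0.005],
  ],
  rotation=[
    [0,0,0],
    [0,0,0],
    [0,0,0],
    [0,0,0],
    [0,0,0],
    [0,0,0],
    [0,0,0],
  ],
)

```text
time_s: 13.58
eef_pos: [0.4884, -0.065, 0.1006]
tool_rot: [-0.0, 0.563, 0.827, -0.0]
ft_force: [-0.1, -0.1, -0.1]
gripper_width: 0.0001
```

apply_moves(
  linear=[
    [0,0,0.0005],
    [0,0,0.001],
    [0,0,0.001],
  ],
  rotation=[
    [0,0,0],
    [0,0,0],
    [0,0,0],
  ],
)

```text
time_s: 13.95
eef_pos: [0.4886, -0.0651, 0.1]
tool_rot: [0.0, 0.563, 0.827, 0.0]
ft_force: [-0.9, 0.4, 4.5]
gripper_width: 0.0001
```

Contact came at z = 0.100 and the knob held there at 4.5 N, so it is fully home. Retracting and handing in.

apply_moves(
  linear=[
    [0,0,-0.02],
    [0,0,-0.06],
    [0,0,-0.1],
    [0,0,-0.13],
    [0,0,-0.13],
    [0,0,-0.13],
  ],
  rotation=[
    [0,0,0],
    [0,0,0],
    [0,0,0],
    [0,0,0],
    [0,0,0],
    [0,0,0],
  ],
)

```text
time_s: 14.7
eef_pos: [0.4879, -0.0649, 0.2286]
tool_rot: [-0.001, 0.563, 0.827, -0.0]
ft_force: [-0.4, 0.3, -0.1]
gripper_width: -0.0002
```

Run:
```python
from h import *
st(); print(ticket.hand_in())
```

```text
t 14.7 p [ 0.4879 -0.0649  0.2286] yaw 111.48 z [-1.3e-03  4.0e-04 -1.0e+00] F [-0.36  0.26 -0.13] M [-0.017  0.026 -0.009] w -0.00023055638514100137 q [-0.264  0.043 -0.309  1.22  -0.     0.932]
the job is handed in; nothing more can be done
None
```

The knob is fully home in the band's notch, and I've handed the job in at 14.7 s. I pulled it up about 8 mm, turned it about 0.82 rad clockwise into the engraved band, and it went down on the first probe. I then let go and backed the arm off.

**Forces:** every vertical force I read stayed at or below 8.2 N, and that peak was the final push against the bottom stop. No probe was blocked on the way down, so the pin should not have been pressed away from the notch. Twist was about 0 once home.

**Final checks:**
- **Height:** a light touch with shut fingers met the knob's top at 0.100 m under 4.5 N, which is the home height. The last grip height (0.0728 m) also matched the first (0.0729 m).
- **Pointer:** the last wrist picture shows it just inside the band, near its start.
- **Other objects:** the arm was clear and the wrist force near zero at hand-in. I did not compare the other objects' positions before and after, but I felt no unexpected contact.

**Disagreement:** the different camera sightings of the knob's axis differed by up to 4 mm along the bar. I gripped at a compromise point, which left a steady side force of 3–5 N while I held the knob.

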